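# Index the elevating-screw collar and pin it

### The arm

A 6-joint arm with a two-finger parallel gripper is mounted at the origin on the work surface. World frame = base frame: x ahead of the robot, y to its left, z up, the work surface at z = 0. Lengths are in m, angles in degrees, forces in N, time in s.
With the tool pointing down it reaches from about 0.375 to 0.75 m from the base axis. Payload 9 kg.
Tool frame: the origin (TCP) lies where the fingers leave the gripper's body, on its centre line; the fingertips stand 73 mm ahead of it and the grasp point (between the pads) lies 54 mm ahead of it (robot.tip_reach is the distance from the TCP to the fingertips, in m); z points along the fingers, y is the direction in which the jaws open and shut (so a half turn about z gives the same grasp; the last joint's range is limited). The gripper opens to 85 mm and grips with 20 to 120 N. Pads are 22 mm wide; open, the fingers measure 114 mm over their backs; the gripper's body (76 mm by 85 mm) begins 54 mm behind the grasp point. The pads swing forward as they close: fully open they stand 13 mm farther back than shut.
Start: joints at [-83.234, 5.964, 5.575, 89.605, 0, 77.527], TCP at [0.198, -0.567, 0.304] pointing down, gripper open.
Joint ranges: [-171.21, 171.21], [-48.23, 106.86], [-62.78, 66.21], [-105.2, 120.99], [-86.42, 89.51], [-180, 180]. Speed limits (degrees/s): [127.2, 127.2, 147.25, 180, 180, 180].

### API

Orientations are given as [roll, pitch, yaw] about the fixed x, y, z axes, in that order (R = Rz(yaw) Ry(pitch) Rx(roll)).
In Python, from plant import robot gives the robot as it stands. Calls block until the motion is done:
- robot.move_pose(position, orientation): joint-space move of the TCP to a pose.
- robot.line_to(position, vel=0.15, rotation=None, guard=None): straight line of the TCP; rotation=None keeps the orientation; vel is the mean speed in m/s. With guard (N) it stops when the force on the tool has changed by that much, and returns True; else False.
- robot.goto_joints(angles): joint-space move.
- robot.set_gripper(opening): finger opening in m; the grip force is fixed at half the most; returns when the fingers have stopped.
- robot.pause(seconds).
- robot.ik(position, orientation): joint angles nearest the present ones, or None.
- robot.observe(): the state.
- robot.grab_frame(name): name is "scene" or "top" or "wrist"; returns the picture (420x560x3 uint8, blue, green, red); there is no depth.
- robot.get_calibration(name): a dict with "vertical_fov" (degrees; the focal length in pixels is half the picture's height over the tangent of half this angle, whatever the lens; pixels are square), "cx", "cy" (the principal point, pixels), "k1" (the pictures are not rectified: a ray, as slopes to the right and down, at radius r is drawn at 1 + k1 r^2 times it, then the intrinsics apply), "rvec" (rotation vector, rad) and "tvec" (3), from world to camera coordinates, as OpenCV has them. Camera axes: x right, y down, z forward; pixel columns grow to the right and rows downward; lengths in m; the calibration is good to about 2 mm. A picture is of the moment at which its call begins: read the wrist's pose just before it. get_calibration takes no time and is no camera call; for the wrist camera it gives the pose at the moment of the call.
A pose or a line that the arm cannot do raises robot.IKError and nothing moves.
- robot.job_done(): hands the job in, once; it reports no verdict.
The state is a dict: "time": time; "q": joint angles; "qvel": joint speeds; "joint_torque": joint torques, N m; "tool_pos": TCP position; "tcp_rot": TCP orientation; "ft_force": force on the tool from outside, world axes, zero at the start; "torque": the same for the moment, N m; "gripper_width": finger opening in m.
Only numpy, scipy, OpenCV 4.12 (cv2) and the standard library are available. Lean on these libraries where they do the work, as an engineer would, in place of code of your own. Each camera call takes 0.05 s, during which the arm holds its last target. There are 200 camera calls.

### The job

Take the red-headed index pin from the blue rack and stand it in the hole of the yellow guide, then swing the collar's crank handle round until the collar's cross-hole comes under the pin and the pin catches, and press the pin down through the collar until its red head sits flush on the guide. Go gently: never force the pin against the collar or the guide, and leave the other loose things where they are.

Things in the scene. Friction and masses are not known exactly. Their poses are not given: they have to be found in the camera images.
- pin: index pin, steel shank 10 mm in diameter and 62 mm long with a 3 mm tapered tip, and above it a red cylindrical head 22 mm in diameter and 30 mm tall; 90 g (varies). Origin at the tip's centre, z up along the pin towards the head (head from z = 62 to 92 mm). It starts upright in one of the two rack holes, its head's underside 30 mm above the rack
- pin_shoulder (a point): centre of the underside of the red head, 62 mm above the pin's tip: the face that must end flush on the guide
- spare_pin: bystander: like the pin but with a black head and a shank 48 mm long; stands in the other rack hole
- rack: fixed blue block 50 x 135 x 40 mm, origin at the centre of its underside; two 12 mm holes, 32 mm deep, at y = -37.5 and +37.5 mm of its frame; the pins swap places between runs
- fixture: fixed white-and-steel station on a base plate 200 x 140 x 12 mm; origin at the centre of its underside, on the collar's vertical turning axis; the guide stands on its -x side, the crank handle on its +x side. All heights named 'up' below are above the fixture's underside
- guide: fixed yellow bracket over the collar ring, 38 x 26 mm and 26 mm thick, underside 62 mm and top 88 mm up; origin on the collar's axis at the height of its underside; its vertical 11.3 mm guide hole lies at x = -45 mm of this frame, exactly above the socket
- guide_mouth (a point): centre of the guide hole at the guide's top face (88 mm above the fixture's underside)
- collar: loose collar, black hub of radius 22 mm (top 73 mm up, steel stub of radius 10 mm to 83 mm up). Turns on the fixture's vertical axis with light friction (0.08 N m) and stays put. Origin on the axis, 51 mm up; x towards the crank. The crank starts 0.6 to 1.05 rad anticlockwise (from above) of the fixture's +x and must swing clockwise 0.4 to 1.25 rad; end stops at 0.4 rad past +x and 1.25 rad before
- handle_top (a point): centre of the top of the crank handle: an upright black cylinder of radius 10 mm and 50 mm tall at 80 mm from the collar's axis; its top is 109 mm and its lower end 59 mm above the fixture's underside; a steel bar 10 mm thick, centred 65 mm above the fixture's underside, joins it to the hub
- test_block: bystander: loose steel disc of radius 32 mm, 12 mm thick
- spare_collar: bystander: loose brass ring of outer radius 35 mm, 25 mm tall
- wrench: bystander: loose wrench lying on the table
- screwdriver: bystander: loose orange screwdriver lying on the table
- ring_top (a point): collar axis at the top of its steel ring, 57 mm up (ring: radius 58 mm, 6 mm thick, top 5 mm below the guide). Its one cross-hole, 12.6 mm wide, is at 45 mm radius, roughly opposite the crank: rings are clamped on differently, so it may be up to 0.2 rad either way of exactly opposite; find it by feel or sight
- socket (a point): mouth of the 13.6 mm socket under the ring, below the guide hole, 50 mm up. A brass friction plug fills it, giving way downward at 6 N (to 20 N if the pin rubs: lift off, press again), no spring back. A pin in the guide rides on the ring, falls 7 mm onto the plug when the cross-hole comes under it, and then blocks the collar, its head's underside 24 mm above the guide
Mind the look-alikes: they are no part of the job. There is more than one size of the pin; the one meant has the size given above.

How it is judged:
By the outcome, as a careful person would: the job done as asked, in the order asked, and still so for the second after the job is handed in, with the robot touching nothing.
It also fails if it takes over 72 s, if anything falls off the work surface, if the arm or the gripper's body presses on something with over 40 N, if the wrist force passes 120 N, or if a joint passes its speed limit or range.

## Working session

There is one attempt and no reset: what is moved stays moved. The work goes in short steps, each a Python script; the robot and the scene stay as the last script left them, time stands still between calls to the robot, and variables do not carry over. Pictures are saved under pics/ and viewed, about 8 in all and at most 12, crops included, and the job is handed in when it is done.

```bash
ls; mkdir -p pics
python3 - <<'E'
from plant import robot
import cv2
print(robot.observe())
for n in ("top","scene"):
    f=robot.grab_frame(n); cv2.imwrite(f"pics/{n}0.png",cv2.resize(f,(800,600),interpolation=cv2.INTER_CUBIC)); cv2.imwrite(f"raw_{n}.png",f); print(n,robot.get_calibration(n))
E
```

```text
pics
{'time': 0.0, 'q': array([-8.32332292e+01,  5.99942757e+00,  5.52639755e+00,  8.96061133e+01,
        4.33481379e-04,  7.75268876e+01]), 'qvel': array([-0.06093787,  0.03406615,  0.05030466, -0.07567   ,  0.02852626,
       -0.00843873]), 'joint_torque': array([-1.28880929e-03, -5.56924152e+01,  5.03655338e+01,  1.66494580e-02,
       -3.22069936e-04,  8.47099670e-06]), 'tool_pos': array([ 0.1976966 , -0.56622927,  0.30310765]), 'tcp_rot': array([-1.79922818e+02, -1.75167373e-02,  1.92398711e+01]), 'ft_force': array([-0.50791762,  0.46637939, -0.4685628 ]), 'torque': array([ 0.05602087, -0.00807613, -0.02060214]), 'gripper_width': 0.08526007166011984}
top {'vertical_fov': 49.49663802932159, 'cx': 283.49481445848886, 'cy': 209.82472516384775, 'k1': -0.11810809457171673, 'rvec': array([ 2.1710884 , -2.15442406,  0.10962145]), 'tvec': array([0.03022044, 0.54350709, 1.32641051])}
scene {'vertical_fov': 51.59310940982798, 'cx': 274.6628750559708, 'cy': 204.85702888509564, 'k1': -0.09594864081420275, 'rvec': array([ 1.19377518,  2.13792648, -1.09439975]), 'tvec': array([ 0.25012838, -0.19806021,  1.59107019])}
```

View pics/top0.png

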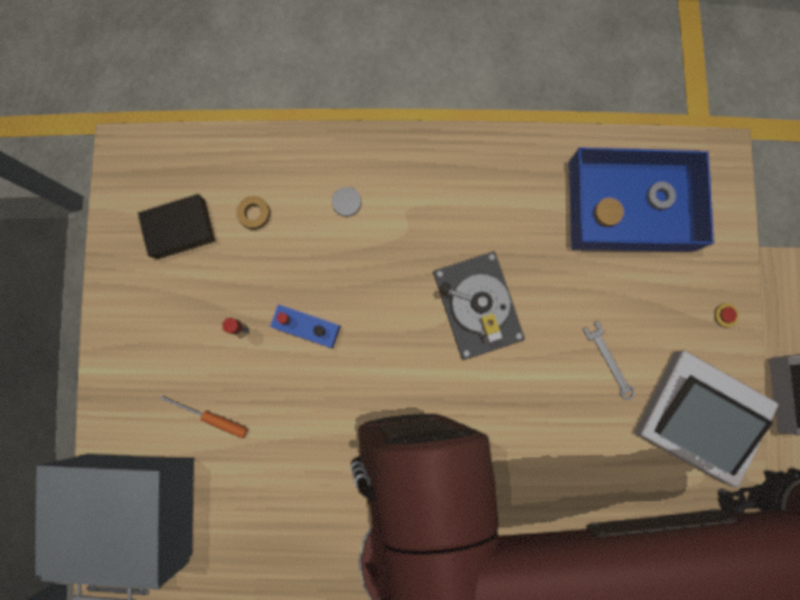

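View pics/scene0.png

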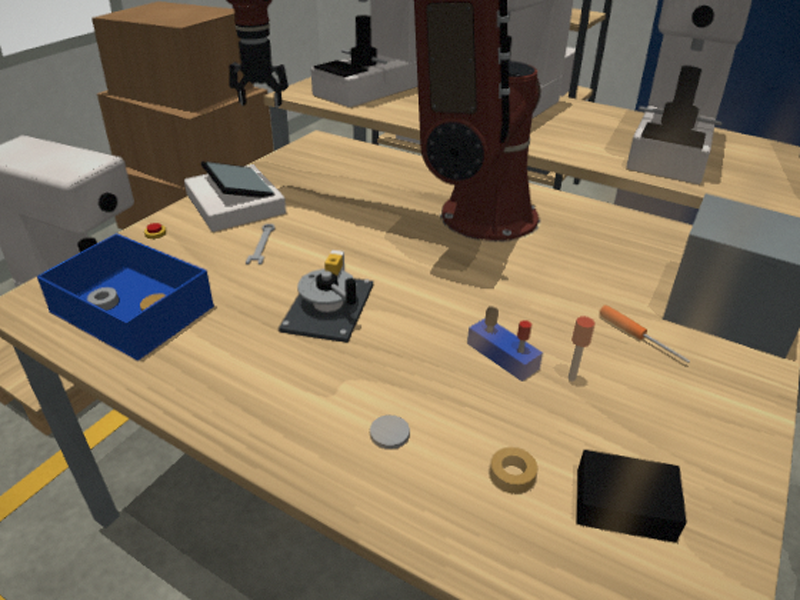

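Top view (800x600): red-headed pin in the rack at (284,318), black spare at (319,330), a decoy red pin standing alone at (232,326). The fixture centre is near (482,301), the guide at (490,323), the crank handle at (443,290), and a dark cross-hole at about (502,307).

```bash
cat > h.py <<'E'
import numpy as np, cv2
from plant import robot
def cam(n):
    c=robot.get_calibration(n); f=210/np.tan(np.radians(c["vertical_fov"]/2))
    R=cv2.Rodrigues(np.array(c["rvec"]))[0]; return f,c["cx"],c["cy"],c["k1"],R,np.array(c["tvec"]).ravel()
def unproj(C,u,v,z):
    f,cx,cy,k,R,t=C; d=np.array([(u-cx)/f,(v-cy)/f]); s=d.copy()
    for _ in range(20): s=d/(1+k*(s@s))
    r=R.T@np.array([s[0],s[1],1]); o=-R.T@t
    return o+r*(z-o[2])/r[2]
def proj(C,p):
    f,cx,cy,k,R,t=C; q=R@np.asarray(p,float)+t; s=q[:2]/q[2]; s=s*(1+k*(s@s)); return np.array([cx,cy])+f*s
E
python3 - <<'E'
from h import *
C=cam("top"); S=0.7
for n,u,v,z in [("pinhead",284,318,.102),("spare",319,330,.1),("decoy",232,326,.09),("rackc",306,326.5,.04),("rackL",275,315,.04),("rackR",338,340,.04),("axis",483,301,.083),("guide",490,322,.088),("handle",443,289,.109),("hole",502,307,.057),
 ("c1",434,271,.012),("c2",493,253,.012),("c3",524,340,.012),("c4",464,358,.012)]:
    print(n,unproj(C,u*S,v*S,z).round(4))
w=robot.get_calibration("wrist"); f=cam("wrist"); o=robot.observe(); print(o["tool_pos"],w, -f[4].T@f[5], f[4])
E
```

```text
pinhead [0.4974 0.2727 0.102 ]
spare [0.4744 0.2029 0.1   ]
decoy [0.4813 0.3798 0.09  ]
rackc [0.485  0.2384 0.04  ]
rackL [0.5083 0.3037 0.04  ]
rackR [0.4578 0.1715 0.04  ]
axis [ 0.5361 -0.1222  0.083 ]
guide [ 0.4937 -0.1354  0.088 ]
handle [ 0.5564 -0.0406  0.109 ]
hole [ 0.5268 -0.164   0.057 ]
c1 [ 0.6069 -0.0265  0.012 ]
c2 [ 0.6467 -0.1522  0.012 ]
c3 [ 0.4618 -0.2164  0.012 ]
c4 [ 0.4234 -0.09    0.012 ]
[ 0.19768421 -0.56626526  0.30319653] {'vertical_fov': 58.33537727092475, 'cx': 279.78777091329806, 'cy': 209.96138650297692, 'k1': -0.0018531803585799579, 'rvec': array([-2.33590022,  1.65883651,  0.27256674]), 'tvec': array([-0.59918007, -0.04129743,  0.3801934 ])} [ 0.27495864 -0.5390156   0.37300025] [[ 3.29378369e-01 -9.44197618e-01 -8.64890801e-04]
 [-8.94830954e-01 -3.12449119e-01  3.18830851e-01]
 [-3.01309564e-01 -1.04242055e-01 -9.47811237e-01]]
```

Run:
```python
from h import *
for p,ys in [((.497,.272,.148),(69,-111)),((.492,-.137,.22),(19,-161,109,-71)),((.556,-.041,.16),(-14,166,76,-104))]:
    for y in ys:
        q=robot.ik(p,[180,0,y]); print(p,y,None if q is None else np.round(q,0))
robot.move_pose([.494,-.137,.28],[180,0,19])
robot.pause(.3)
np.save("cfix.npy",np.array(cam("wrist"),dtype=object),allow_pickle=True); o=robot.observe()
f=robot.grab_frame("wrist"); cv2.imwrite("pics/wfix.png",cv2.resize(f,(800,600),interpolation=cv2.INTER_CUBIC)); print(o["time"],o["tool_pos"],o["ft_force"])
```

```text
(0.497, 0.272, 0.148) 69 [ 15.   2. -15.  73.   0. 126.]
(0.497, 0.272, 0.148) -111 [ 15.   2. -15.  73.   0. -54.]
(0.492, -0.137, 0.22) 19 [-30. -10. -19.  81.   0. 131.]
(0.492, -0.137, 0.22) -161 [-30. -10. -19.  81.   0. -49.]
(0.492, -0.137, 0.22) 109 [-30. -10. -19.  81.   0.  41.]
(0.492, -0.137, 0.22) -71 [ -30.  -10.  -19.   81.    0. -139.]
(0.556, -0.041, 0.16) -14 [-18.  -0. -16.  74.   0. 176.]
(0.556, -0.041, 0.16) 166 [-18.  -0. -16.  74.   0.  -4.]
(0.556, -0.041, 0.16) 76 [-18.  -0. -16.  74.   0.  86.]
(0.556, -0.041, 0.16) -104 [-18.  -0. -16.  74.   0. -94.]
2.2917 [ 0.49392996 -0.13739863  0.27996617] [-0.57653875 -0.7220935   0.94150337]
```

View pics/wfix.png

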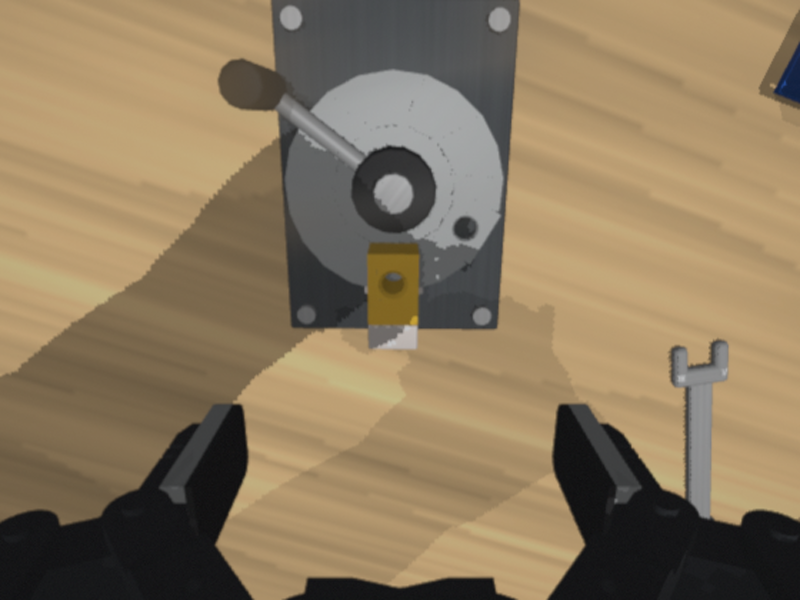

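Wrist view over the fixture: guide hole at (393,283), stub top (393,194), handle top about (240,84), and the cross-hole in the ring at (465,228). Image and plate edges are parallel, so fixture yaw is about 19°.

Run:
```python
from h import *
C=list(np.load("cfix.npy",allow_pickle=True)); S=.7
P={}
for n,u,v,z in [("mouth",393,283,.088),("stub",393.5,194,.083),("handle",240,84,.109),("hole",465,228.5,.057),("b1",291,18,.012),("b2",499,19,.012),("b3",306,315,.012),("b4",481.5,316,.012)]:
    P[n]=unproj(C,u*S,v*S,z); print(n,P[n].round(4))
a=P["stub"]; ang=lambda p:np.degrees(np.arctan2(*(p-a)[[1,0]]))
for n in("mouth","handle","hole"): print(n,ang(P[n]),np.linalg.norm((P[n]-a)[:2]))
print(ang((a+P["b1"]+P["b2"]-P["b3"]-P["b4"])))
robot.move_pose([.497,.272,.292],[180,0,69])
robot.pause(.3)
np.save("crack.npy",np.array(cam("wrist"),dtype=object),allow_pickle=True); o=robot.observe()
f=robot.grab_frame("wrist"); cv2.imwrite("pics/wrack.png",cv2.resize(f,(800,600),interpolation=cv2.INTER_CUBIC)); print(o["time"],o["tool_pos"])
```

```text
mouth [ 0.4955 -0.133   0.088 ]
stub [ 0.5373 -0.119   0.083 ]
handle [ 0.5628 -0.0431  0.109 ]
hole [ 0.529 -0.163  0.057]
b1 [ 0.6025 -0.035   0.012 ]
b2 [ 0.6401 -0.1461  0.012 ]
b3 [ 0.4334 -0.0916  0.012 ]
b4 [ 0.4709 -0.203   0.012 ]
mouth -161.5192695604166 0.044126494513059826
handle 71.42396245830561 0.08002889177186452
hole -100.69766443787962 0.04484720404562205
18.52505329632931
4.1583 [0.49724917 0.2714447  0.29198237]
```

View pics/wrack.png

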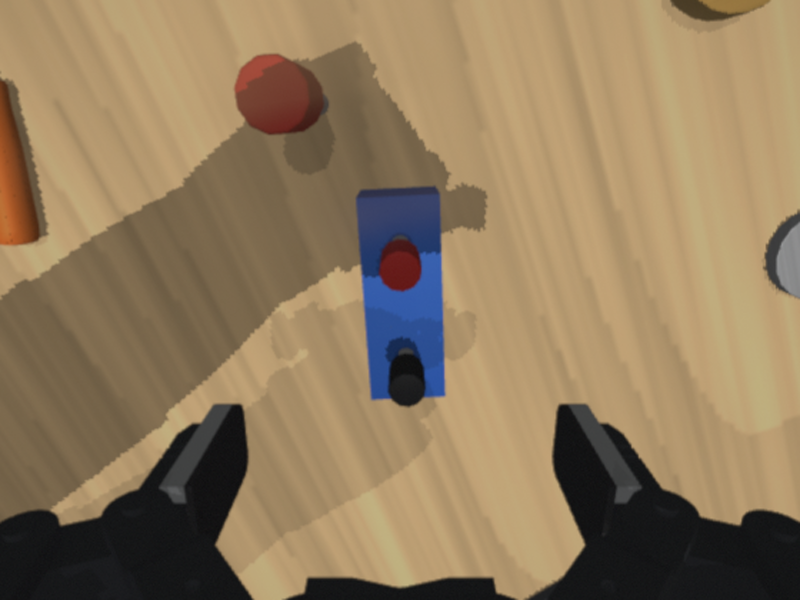

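Rack view: red head top at (400,271), black at (407,387); the taller decoy stands apart at (275,95). Grasping the red one.

Run:
```python
from h import *
C=list(np.load("crack.npy",allow_pickle=True)); S=.7
p=unproj(C,400*S,271*S,.100); b=unproj(C,407*S,387*S,.100)
print(p,b,np.linalg.norm(p-b),np.degrees(np.arctan2(*(p-b)[[1,0]])))
robot.set_gripper(.05)
robot.move_pose([p[0],p[1],.24],[180,0,69])
print(robot.line_to([p[0],p[1],.148],vel=.1,guard=6))
f0=robot.observe()["ft_force"]
robot.set_gripper(0.0)
o=robot.observe(); print(o["gripper_width"],o["ft_force"]-f0,o["tool_pos"])
robot.line_to([p[0],p[1],.30],vel=.12)
q=[.4955,-.133,.30]
robot.move_pose(q,[180,0,19])
robot.pause(.3)
np.save("cheld.npy",np.array(cam("wrist"),dtype=object),allow_pickle=True); o=robot.observe()
f=robot.grab_frame("wrist"); cv2.imwrite("pics/wheld.png",cv2.resize(f[120:420,130:430],(800,800),interpolation=cv2.INTER_CUBIC)[:600] if 0 else cv2.resize(f,(800,600),interpolation=cv2.INTER_CUBIC)); cv2.imwrite("raw_held.png",f)
print(o["time"],o["tool_pos"],o["gripper_width"],o["ft_force"])
```

```text
[0.50053158 0.28034573 0.1       ] [0.48059302 0.21798311 0.1       ] 0.0654724525063803 72.26989382280992
False
0.020261773860522633 [-0.49697648 -0.11549468  4.96886495] [0.50085915 0.28051077 0.14876189]
9.6583 [ 0.49569015 -0.13246894  0.2999902 ] 0.019850370693960607 [ 0.20804267  0.25000358 -0.76514428]
```

View pics/wheld.png

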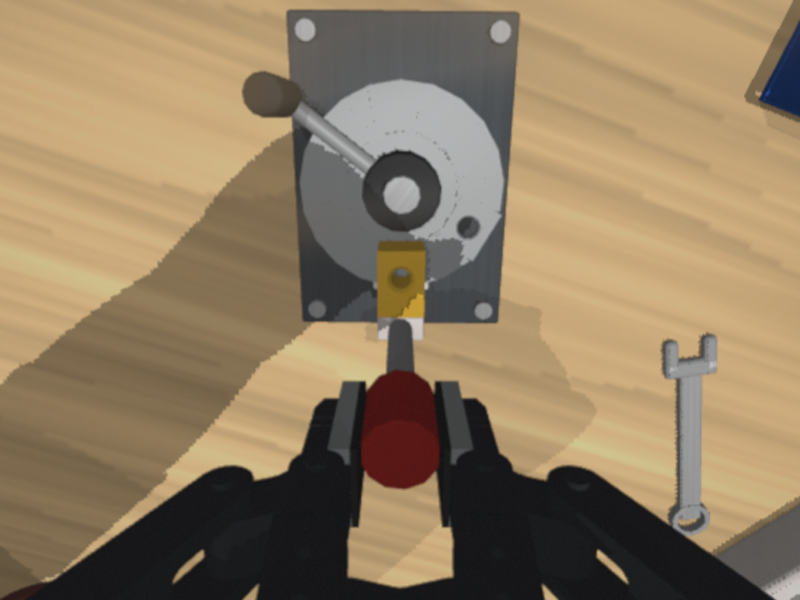

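Held pin: shank tip at about (400,323), head top centre about (400,452); the guide mouth is at (401,278).

Run:
```python
from h import *
C=list(np.load("cheld.npy",allow_pickle=True)); S=.7
t=np.array([.49569,-.13247,.29999])
for dz in (.054-.006,.14,.137): print(dz,proj(C,t-[0,0,dz])/S)
print("tip",unproj(C,400*S,324*S,t[2]-.14),"top",unproj(C,400*S,450*S,t[2]-.048))
print("mouth",unproj(C,401*S,278*S,.088),"stub",unproj(C,402*S,195*S,.083))
f=cv2.imread("raw_held.png")[170:350,200:360]
cv2.imwrite("pics/heldcrop.png",cv2.resize(f,(528,594),interpolation=cv2.INTER_CUBIC))
print(f.shape)
```

```text
0.048 [400.96232579 456.22976845]
0.14 [400.41526271 325.5307714 ]
0.137 [400.42633051 328.17466485]
tip [ 0.49628199 -0.13208155  0.15999   ] top [ 0.49736791 -0.13162917  0.25199   ]
mouth [ 0.49554304 -0.13297456  0.088     ] stub [ 0.53746682 -0.11903189  0.083     ]
(180, 160, 3)
```

View pics/heldcrop.png

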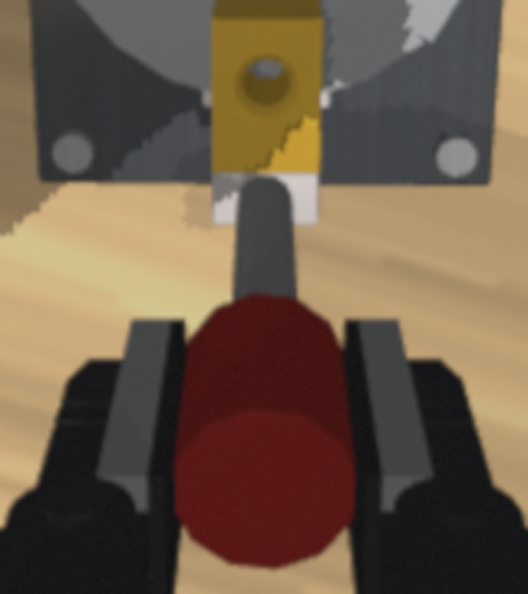

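```bash
cat >> h.py <<'E'
def st(tag=""):
    o=robot.observe(); print(tag,round(o["time"],2),o["tool_pos"].round(4),o["ft_force"].round(1),round(o["gripper_width"],4)); return o
E
python3 - <<'E'
from h import *
x,y=.4952,-.1332
robot.line_to([x,y,.236],vel=.1); st()
offs=[(0,0)]+[(r*np.cos(a),r*np.sin(a)) for r in (.001,.002) for a in np.arange(0,6.2,np.pi/3)]
for dx,dy in offs:
    robot.line_to([x+dx,y+dy,.232],vel=.05)
    g=robot.line_to([x+dx,y+dy,.193],vel=.03,guard=3); o=st((g,round(dx,4),round(dy,4)))
    if o["tool_pos"][2]<.215: break
E
```

```text
10.5 [ 0.4954 -0.1333  0.2366] [-0.1 -0.7 -0.9] 0.02
(True, 0, 0) 11.8 [ 0.4952 -0.1332  0.1975] [0.3 0.9 5.6] 0.02
```

```bash
cat > swing.py <<'E'
from h import *
A=np.array([.5374,-.1190]); R=.080; Z=.155
def hp(a,z=Z): r=np.radians(a); return [A[0]+R*np.cos(r),A[1]+R*np.sin(r),z]
def ft(a):
    r=np.radians(a); return float(np.dot(robot.observe()["ft_force"][:2],[-np.sin(r),np.cos(r)]))  # +: collar resists clockwise push
E
python3 - <<'E'
from swing import *
robot.line_to([.4952,-.1332,.1972],vel=.02); st()
robot.set_gripper(.045); st("open")
robot.line_to([.4952,-.1332,.265],vel=.12)
robot.move_pose(hp(71.4,.24),[180,0,71.4])
robot.set_gripper(.036)
print(robot.line_to(hp(71.4),vel=.08,guard=4)); st("at handle")
robot.pause(.2); f0=ft(71.4); print("base",f0)
a=71.4
while a>24:
    a-=4; g=robot.line_to(hp(a),vel=.04,rotation=[180,0,a],guard=5); f=ft(a)-f0
    print(round(a,1),g,round(f,1))
    if g or f>6: break
st()
E
```

```text
12.05 [ 0.4955 -0.1334  0.1976] [ 0.5 -0.8  3.8] 0.0199
open 12.42 [ 0.4951 -0.1331  0.1969] [ 0.  -0.3  0.1] 0.045
False
at handle 15.32 [ 0.5633 -0.0433  0.1557] [-0.6  1.6  1.3] 0.0362
base 0.7298329672399436
67.4 False -0.8
63.4 False -0.7
59.4 False -1.2
55.4 False -1.3
51.4 False -0.4
47.4 False -1.5
43.4 False -0.6
39.4 False -0.9
35.4 False -1.1
31.4 False -1.1
27.4 False -2.1
23.4 False 0.0
 19.02 [ 0.6108 -0.0872  0.155 ] [-0.4  0.6  0.4] 0.0361
```

Run:
```python
from h import *
a=robot.grab_frame("wrist"); b=robot.grab_frame("top")[130:280,260:400]
m=np.hstack([cv2.resize(a,(400,300)),cv2.resize(b,(400,300),interpolation=cv2.INTER_CUBIC)]); cv2.imwrite("pics/sw1.png",m)
```

```text
(no output)
```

View pics/sw1.png

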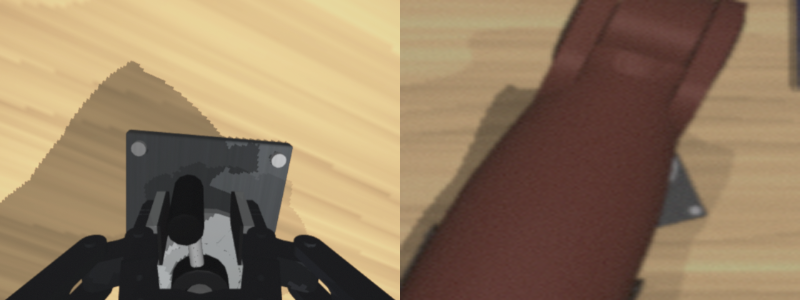

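Handle is being carried between the fingers, against the pushing finger. Continuing slowly until the catch.

Run:
```python
from swing import *
a=23.4; out=[]
while a>-4:
    a-=1; g=robot.line_to(hp(a),vel=.012,rotation=[180,0,a],guard=4); f=np.mean([ft(a) for _ in range(3)])-.7
    out.append((round(a,1),g,round(f,1)))
    if g or f>4: break
print(out); st()
```

```text
[(22.4, False, np.float64(1.1)), (21.4, False, np.float64(0.5)), (20.4, False, np.float64(-0.8)), (19.4, False, np.float64(-0.8)), (18.4, False, np.float64(0.1)), (17.4, False, np.float64(-0.8)), (16.4, False, np.float64(0.3)), (15.4, False, np.float64(-0.4)), (14.4, False, np.float64(-0.5)), (13.4, False, np.float64(-0.1)), (12.4, False, np.float64(-0.8)), (11.4, False, np.float64(-0.1)), (10.4, False, np.float64(-0.8)), (9.4, False, np.float64(-0.7)), (8.4, False, np.float64(-0.1)), (7.4, False, np.float64(-1.0)), (6.4, False, np.float64(-1.3)), (5.4, False, np.float64(-2.6)), (4.4, False, np.float64(-1.1)), (3.4, False, np.float64(-0.0)), (2.4, False, np.float64(-1.7)), (1.4, False, np.float64(-0.9)), (0.4, False, np.float64(1.9)), (-0.6, True, np.float64(2.0))]
 25.46 [ 0.617  -0.1186  0.1547] [0.4 2.7 2.7] 0.0359
```

Blocked at about the expected angle. Back off, lift, and look.

Run:
```python
from swing import *
a=1.5
robot.line_to(hp(a),vel=.05,rotation=[180,0,a])
robot.line_to(hp(a,.26),vel=.12)
robot.move_pose([.44,-.151,.30],[180,0,19])
robot.pause(.2)
np.save("c3.npy",np.array(cam("wrist"),dtype=object),allow_pickle=True)
f=robot.grab_frame("wrist"); cv2.imwrite("pics/caught.png",cv2.resize(f,(800,600),interpolation=cv2.INTER_CUBIC)); st()
```

```text
27.75 [ 0.4406 -0.1508  0.2995] [-0.5  0.3  0.2] 0.0361
```

View pics/caught.png

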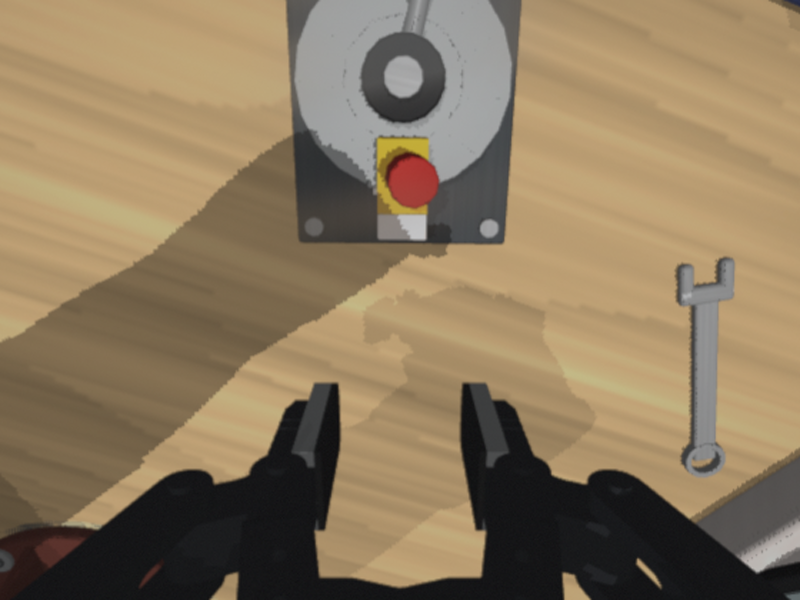

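Picture: red head top at (413,180), leaning slightly right in the guide; bar points about 12° clockwise of the fixture's +x. I check the head's height from its image, then grip and press.

Run:
```python
from h import *
C=list(np.load("c3.npy",allow_pickle=True)); S=.7
for z in (.149,.142): print(z,proj(C,[.4953,-.1331,z])/S,unproj(C,413*S,180*S,z).round(4), "width px",.022*np.linalg.norm(proj(C,[.5053,-.1331,z])-proj(C,[.4953,-.1331,z]))/.01/S)
b=[unproj(C,u*S,v*S,.070) for u,v in((408,40),(421,1))]; print(b)
f=cv2.imread("pics/caught.png").astype(int); m=((f[:,:,2]>110)&(f[:,:,1]<70)&(f[:,:,0]<70))[130:230,360:460].astype(np.uint8)
ys,xs=np.nonzero(m); print(xs.min()+360,xs.max()+360,ys.min()+130,ys.max()+130)
```

```text
0.149 [403.37031187 183.08579131] [ 0.4977 -0.1364  0.149 ] width px 56.25599274188573
0.142 [403.27156764 181.17120925] [ 0.4971 -0.1368  0.142 ] width px 54.61414656764717
[array([ 0.55504979, -0.11532852,  0.07      ]), array([ 0.57368851, -0.11561877,  0.07      ])]
388 438 156 206
```

Run:
```python
from h import *
x,y=.4952,-.1332
robot.set_gripper(.045)
robot.move_pose([x,y,.25],[180,0,19])
print(robot.line_to([x,y,.190],vel=.08,guard=3)); robot.pause(.2); st("around")
robot.set_gripper(0.0); robot.pause(.2); st("gripped")
for k in range(8):
    z0=robot.observe()["tool_pos"][2]
    if z0<.1675: break
    g=robot.line_to([x,y,z0-.004],vel=.02,guard=14); o=st(g)
    if g and o["tool_pos"][2]>z0-.001: break
```

```text
False
around 29.52 [ 0.4955 -0.1334  0.1905] [ 0.3  1.2 -0.6] 0.0451
gripped 30.06 [ 0.4953 -0.1332  0.1903] [-0.5  0.6  3.4] 0.0201
False 30.39 [ 0.4953 -0.1332  0.1864] [-0.1  1.4  4. ] 0.02
False 30.73 [ 0.4952 -0.1332  0.1823] [-0.2  0.5  2.5] 0.02
False 31.08 [ 0.4952 -0.1332  0.1782] [0.3 0.3 1. ] 0.0198
False 31.44 [ 0.4952 -0.1332  0.1741] [0.4 0.7 2.6] 0.0201
False 31.8 [ 0.4952 -0.1332  0.1701] [0.9 0.2 2.8] 0.02
True 32.07 [ 0.4954 -0.1331  0.167 ] [-0.6  0.1  6. ] 0.0197
```

Run:
```python
from h import *
x,y=.4952,-.1332
robot.set_gripper(.045)
robot.line_to([x,y,.25],vel=.1)
robot.set_gripper(0.0); robot.pause(.2); st("closed")
robot.line_to([x,y,.205],vel=.1)
g=robot.line_to([x,y,.185],vel=.02,guard=6); st(("touch",g))
robot.line_to([x,y,.26],vel=.15)
robot.move_pose([.44,-.151,.30],[180,0,19]); robot.pause(.2)
np.save("c4.npy",np.array(cam("wrist"),dtype=object),allow_pickle=True)
f=robot.grab_frame("wrist"); s=robot.grab_frame("scene")[150:250,190:270]
m=np.hstack([cv2.resize(f[:210,200:400],(400,420)),cv2.resize(s,(336,420),interpolation=cv2.INTER_CUBIC)]); cv2.imwrite("pics/press.png",m); st()
```

```text
closed 34.11 [ 0.4952 -0.1332  0.25  ] [-0.   0.8  0.3] -0.0001
('touch', True) 35.42 [ 0.4952 -0.1331  0.1907] [0.1 0.1 5.9] 0.0003
 36.73 [ 0.4402 -0.1506  0.2989] [-0.1 -0.4 -0.1] 0.0003
```

View pics/press.png

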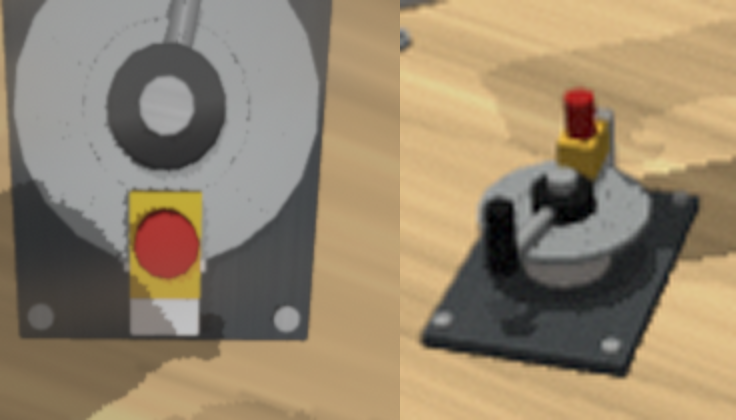

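Head is upright and seated on the guide; the touch height is 117.7 mm, against 118 mm for flush. One firmer, guarded confirm press, then hand in.

Run:
```python
from h import *
x,y=.4952,-.1332
robot.move_pose([x,y,.215],[180,0,19]); robot.line_to([x,y,.196],vel=.05)
g=robot.line_to([x,y,.184],vel=.015,guard=12); st(("press",g))
robot.line_to([x,y,.28],vel=.12); robot.pause(.3); st()
robot.job_done()
```

```text
('press', True) 38.24 [ 0.4954 -0.1332  0.1907] [-0.4 -0.1  6.7] -0.0001
 39.44 [ 0.495  -0.1331  0.2795] [-0.5 -0.3  0.5] -0.0001
the job is handed in; nothing more can be done
```

The red-headed pin is pressed down through the collar with its head flush on the guide. I handed the job in at about 39.4 s on the robot's clock, inside the 72 s limit.

- **Insertion:** I took the pin from the rack and lowered it into the guide hole. It went in on the first try and came to rest on the ring at the expected height.
- **Crank swing:** I swung the crank clockwise until the pin caught and the collar stopped, at about 4 N.
- **Press:** I gripped the head upright and pressed down about 23 mm; the robot stopped on contact.

**Last checks**
- Two closed-finger touches both put the head's top at 117.7 mm; flush should be 118 mm. A firmer press did not move it.
- The last wrist and scene pictures show the head upright on the guide.
- The gripper finished about 90 mm above the head, touching nothing.

**Readings that disagreed**
- The crank stopped about 5° past the angle I had estimated from the picture. I put this down to play in the hole and image error, since it was short of the end stop and the pin then went down fully.
- Forces read during the press were only 1 to 6 N, slightly below the 6 N given for the plug.
- The pin leaned about 4 mm at its head after the catch. Gripping it straightened it before I pressed.

I moved nothing else on purpose, but I did not take a final picture of the other loose items to confirm it.

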